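Shut and bolt the mate drawer

ROBOT

A 7-joint arm with a two-finger parallel gripper is mounted at the origin on the work surface. World frame = base frame: x ahead of the robot, y to its left, z up, the work surface at z = 0. Lengths are in mm, angles in rad, forces in N, time in s.
With the tool pointing down it reaches from about 425 to 925 mm from the base axis. Payload 6.8 kg.
Tool frame: the origin (TCP) lies at the centre of the arm's flange, where the gripper is bolted on; the fingertips stand 182 mm ahead of it and the grasp point (between the pads) lies robot.hold_point_z ahead of it (robot.hold_point_z is the distance from the TCP to the grasp point, in mm); x points along the fingers, y is the direction in which the jaws open and shut, and the axes are right-handed (so a half turn about x gives the same grasp; the last joint's range is limited). The gripper opens to 88 mm and grips with 3 to 60 N. Pads are 20 mm wide; open, the fingers measure 115 mm over their backs; the gripper's body (75 mm by 178 mm) begins 61 mm behind the grasp point.
Start: joints at [-1.452, 0.477, 0.022, 1.555, -0.011, 1.109, -0.083], TCP at [151.777, 657.728, 404.664] pointing down, gripper open.
Joint ranges: [-2.96, 2.96], [-0.34, 2.1], [-1.41, 1.46], [0.24, 2.44], [-1.37, 4.51], [0.17, 1.92], [-2.96, 2.96]. Speed limits (rad/s): [2.39, 2.39, 3.14, 3.14, 3.14, 3.14, 3.14].

INTERFACE

Orientations are given as a rotation vector (axis times angle).
In Python, from plant import readout, cams, robot gives the robot as it stands. The module is installed in compiled form; this text tells all that it offers.
- The arm moves only by the shell command python3 -m jog 'ROWS' [FORCE]. ROWS is JSON, a list of rows, each a list of 5 numbers: the shift along the world's x, y, z in m, then the turn about the world's z in rad, then the closure, from 0 (fully open) to 1 (shut). A call has 1 to 10 rows; each row shifts and turns the pose as measured when the row begins; what a row does not reach is not made up. A row lasts 1/12 s, in which the tool goes at most 41.7 mm and 7.16 degrees, less where a joint would pass 70% of its speed; a pose out of reach is approached as far as the arm can. A call is refused whole if a number of a shift passes 0.0417 or a number of a turn 0.125, either way. A call with a gripper value outside its range is refused whole. The fingers move at their own pace and stop on an object; FORCE is the grip in N (left out, the last holds). Time passes only in rows, so rows that do not move let the fingers close. It gives the time, the measured TCP pose, the force and the opening at its end, in the units of the state.
- readout.read_state(): the state, without advancing time (a new reading comes with each control period).
- cams.get_image(name): name is "scene" or "top" or "wrist"; returns the picture (400x640x3 uint8, blue, green, red); there is no depth.
- cams.get_calibration(name): a dict with "fx", "fy", "cx", "cy" (pixels), "xyz" and "orientation" of the camera in the world. Camera axes: x right, y down, z forward; pixel columns grow to the right and rows downward; lengths in mm; the calibration is good to about 2 mm. A picture is of the moment at which its call begins: read the wrist's pose just before it. get_calibration takes no time and is no camera call; for the wrist camera it gives the pose at the moment of the call.
- robot.sign_off(): hands the job in, once; it reports no verdict.
Trained networks look in the newest picture that a camera, given by its name, has taken for a name from the list of things; names that differ only in an ending like _2 or _b are one class to them, and where a whole thing is asked for, a point or a joint stands for the part that bears it (a point fixed in the world has none). Each returns a list of dicts, best first, with "score" (0 to 1); they miss things now and then, are a little off and sometimes report something else, mostly with a low value. They report only what shows in the picture. A call takes as long as a camera call.
- cams.search_frame(thing, camera): "position" ([x, y, z] in mm, in world coordinates, good to about 4 mm: the middle of the surface that is visible of it).
- cams.cut_out(thing, camera): "mask" (400x640 bool, what is visible of it).
The state is a dict: "t": time; "q": joint angles; "qd": joint speeds; "effort": joint torques, N m; "position": TCP position; "orientation": TCP orientation; "wrist_force": force on the tool from outside, world axes, zero at the start; "moment": the same for the moment, N m; "finger_gap": finger opening in mm.
Only numpy, scipy, OpenCV 4.12 (cv2) and the standard library are available. Lean on these libraries where they do the work, as an engineer would, in place of code of your own. Each camera call takes 0.05 s, during which the arm holds its last target. There are 200 camera calls.

TASK

Push the half-open drawer shut, then slide its steel bolt across into the keeper until you feel the tip come up solid against the keeper's closed end; press it home firmly but do not ram it. Leave the drawer bolted, and do not disturb the cup, coaster, flask or sugar jar.

Things in the scene. Friction and masses are not known exactly. Their poses are not given: they have to be found in the camera images.
- drawer_unit: low white melamine drawer unit fixed on the cabinet top, 260 deep (x) x 330 wide (y) x 85 high. Origin: underside, middle of its front edge; x points to its back, y to its left (seen from the robot), z up. The drawer fills the middle 205 mm of its width; on both sides of it stand 60 mm wide white blocks, also 85 high
- drawer (a joint): how far the drawer is open, m: 0 flush, grows to 0.12 as it slides out along the unit's -x; about 3 N of friction. In its last 4 mm it meets a rubber spring buffer (1.2 N per mm), so, let go, it stands some 1 to 5 mm open until the bolt's round nose wedges it in; hard stop at -0.003. While it is over 10 mm open the bolt misses the keeper
- drawer_front (a point): centre of the drawer's flat white front panel (no handle), on its outer face, 50 above the cabinet top; the panel spans heights 12 to 85 and 205 mm in y; x points into the drawer. Behind its top edge lies a deck 60 deep (x), level with the unit's top, that carries the bolt
- bolt: steel barrel bolt on the drawer deck: rod 12 in diameter along the unit's y, axis 99 above the cabinet top, 30 behind the drawer's front face. Origin on the axis under the knob. Slides along its +y towards the keeper against 2.5 N of friction and stays where left; travel 75 mm. Two guide barrels hold it, tops 109 above the cabinet top, 12 mm behind the knob and 76 ahead of it when fully back
- bolt_knob (a point): the bolt's upright round knob, 14 in diameter, rising from the rod to 155 above the cabinet top; this point is on its axis, 135 above the cabinet top. It moves with the bolt; all other hardware on the unit near it is lower than 113 above the cabinet top
- bolt_tip (a point): the round (6 mm radius) nose end of the bolt's rod, 95 along the bolt's y from the knob's axis
- keeper: steel keeper fixed on the unit's left block, 50 long. Origin: centre of its mouth, on the bolt's line when shut; the 15 wide hole runs along its +y, covered on top. Its rounded cheeks meet the nose within some 6 mm of the mouth (up to 15 N, drawing the drawer in). The solid end inside lies 16 to 34 mm behind the mouth: it differs each time, unseen, only felt. Over 25 N on the keeper is ramming
- mate_cup: black silicone mate cup, 85 high, 78 across, standing on the coaster; origin under its centre. Leave alone
- coaster: wooden disc 92 across, 8 thick, on the rear right of the unit's top; origin under its centre. Leave alone
- flask: steel vacuum flask with black twist cap, 250 high, 82 across, on the cabinet top to the right of the unit; origin under its centre. Leave alone
- sugar_jar: glass sugar jar with hinged steel lid, 95 high, 84 across, on the cabinet top to the left of the unit; origin under its centre. Leave alone

How it is judged (in metres and radians):
On the way, in this order (a step that is already met when the one before it is completed fails the run):
1. the drawer is pushed shut (within 6.5 mm) (value of joint drawer below 0.0065 m), for 0.2 s.
2. the bolt's tip, inside the keeper, comes up against its closed end (1 N or more) (contact force between bolt and keeper above 1 N and y of bolt_tip in the frame of keeper above 0.0145 m), for 0.1 s.
At the end, for the whole second after the job is handed in: drawer shut to within 4 mm, the bolt at rest with its tip at least 14.5 mm inside the keeper, after it has come up against the keeper's closed end (1 N or more for 0.1 s) (value of joint drawer below 0.004 m and y of bolt_tip in the frame of keeper above 0.0145 m and linear speed of bolt below 0.01 m/s); the robot touches nothing.
It fails at once if the bolt is rammed: it bears on the keeper's end or cheeks with over 25 N (contact force between bolt and keeper above 25 N or contact force between bolt and drawer_unit above 25 N).
It fails at once if the cup, coaster, flask or jar is moved by over 15 mm (distance of any of mate_cup, coaster, flask, sugar_jar from where it was at the start of the episode above 0.015 m).
It also fails if it takes over 48 s, if anything falls off the work surface, if the arm or the gripper's body presses on something with over 40 N, if the wrist force passes 120 N, or if a joint passes its speed limit or range.

## Working session

There is one attempt and no reset: what is moved stays moved. The work goes in short steps, Python scripts to look and compute and a shell command to move; the robot and the scene stay as the last step left them, time stands still between calls to the robot, and variables do not carry over. Pictures are saved under pics/ and viewed, about 8 in all and at most 12, crops included, and the job is handed in when it is done.

```bash
mkdir -p pics
python3 - <<'E'
from plant import readout,cams,robot
import cv2,numpy as np
s=readout.read_state();print({k:np.round(v,3) for k,v in s.items()},robot.hold_point_z)
a=cams.get_image("scene");b=cams.get_image("top")
cv2.imwrite("pics/a.png",np.vstack([a,b])[:, :] if 0 else a);cv2.imwrite("pics/b.png",b)
for c in("scene","top"):
  k=cams.get_calibration(c);print(c,{x:np.round(v,3).tolist() for x,v in k.items()})
  for t in("drawer_unit","drawer_front","bolt_knob","bolt_tip","bolt","keeper","mate_cup","flask","sugar_jar"):
    print(t,[(np.round(d["position"]).tolist(),round(d["score"],2)) for d in cams.search_frame(t,c)[:2]])
E
```

```text
{'t': np.float64(0.0), 'q': array([-1.452,  0.478,  0.022,  1.556, -0.011,  1.109, -0.083]), 'qd': array([ 0.001,  0.   , -0.001, -0.001, -0.002, -0.   , -0.   ]), 'effort': array([ 1.0000e-03, -5.8285e+01,  1.5350e+00, -2.7261e+01, -5.4000e-02,
        1.7000e-02,  0.0000e+00]), 'position': array([151.71 , 657.459, 403.715]), 'orientation': array([ 0.177,  1.563, -0.179]), 'wrist_force': array([-0.17 , -0.21 ,  0.541]), 'moment': array([-0.037,  0.004, -0.046]), 'finger_gap': np.float64(87.853)} 163.3
scene {'fx': 489.953, 'fy': 489.953, 'cx': 317.64, 'cy': 191.389, 'xyz': [1519.071, -76.505, 746.616], 'orientation': [-1.722, -1.569, 0.787]}
drawer_unit [([752.0, 39.0, 84.0], 0.79)]
drawer_front [([504.0, 21.0, 81.0], 0.78)]
bolt_knob [([504.0, -4.0, 106.0], 0.64)]
bolt_tip [([508.0, -4.0, 104.0], 0.6), ([750.0, 39.0, 85.0], 0.55)]
bolt [([503.0, -5.0, 102.0], 0.66)]
keeper [([567.0, 156.0, 110.0], 0.46), ([505.0, -4.0, 106.0], 0.32)]
mate_cup [([734.0, -31.0, 151.0], 0.67)]
flask [([660.0, -243.0, 144.0], 0.87)]
sugar_jar [([619.0, 278.0, 76.0], 0.66), ([505.0, -6.0, 102.0], 0.39)]
top {'fx': 375.574, 'fy': 375.574, 'cx': 322.533, 'cy': 203.887, 'xyz': [517.963, -27.313, 902.766], 'orientation': [-2.148, 2.104, -0.179]}
drawer_unit [([632.0, 36.0, 90.0], 0.67), ([677.0, -37.0, 90.0], 0.39)]
drawer_front [([536.0, 14.0, 49.0], 0.87)]
bolt_knob [([499.0, -2.0, 100.0], 0.67), ([590.0, 276.0, 92.0], 0.56)]
bolt_tip [([500.0, -3.0, 109.0], 0.85)]
bolt [([497.0, -3.0, 102.0], 0.82)]
keeper [([567.0, 148.0, 112.0], 0.59)]
mate_cup [([711.0, -31.0, 136.0], 0.77), ([539.0, 16.0, 48.0], 0.68)]
flask [([618.0, -226.0, 206.0], 0.82)]
sugar_jar [([588.0, 273.0, 93.0], 0.71)]
```

View pics/b.png

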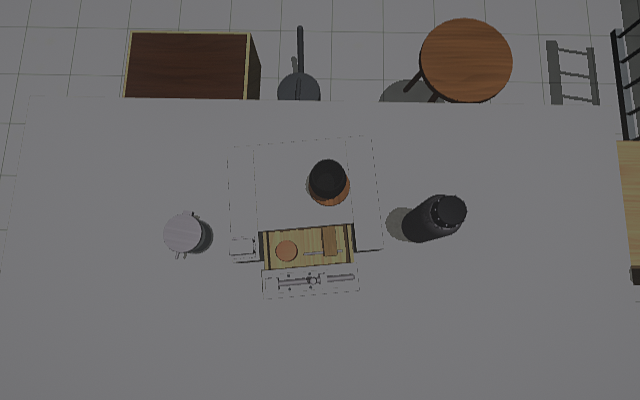

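View pics/a.png

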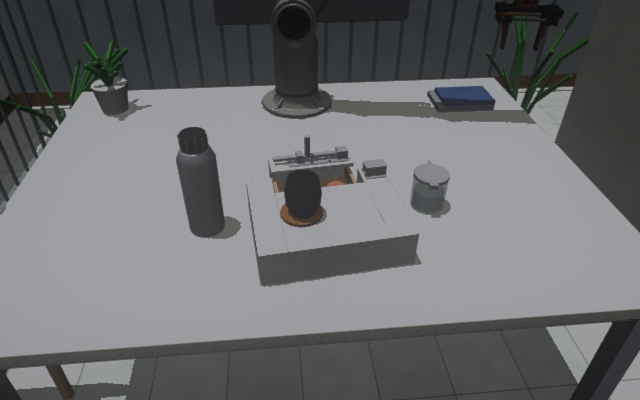

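```bash
cat > h.py <<'E'
import numpy as np,cv2
from plant import readout,cams,robot
from scipy.spatial.transform import Rotation as R
def ray(c,u,v,z):
    k=cams.get_calibration(c);d=R.from_rotvec(k["orientation"]).apply([(u-k["cx"])/k["fx"],(v-k["cy"])/k["fy"],1])
    p=np.array(k["xyz"]);return np.round(p+d*(z-p[2])/d[2],1)
E
python3 - <<'E'
import cv2,numpy as np
b=cv2.imread("pics/b.png")[130:310,220:390]
b=cv2.resize(b,None,fx=3.3,fy=3.3,interpolation=cv2.INTER_CUBIC)
b=np.clip(b.astype(float)*1.5,0,255).astype(np.uint8);cv2.imwrite("pics/c.png",b);print(b.shape)
E
```

```text
(594, 561, 3)
```

View pics/c.png

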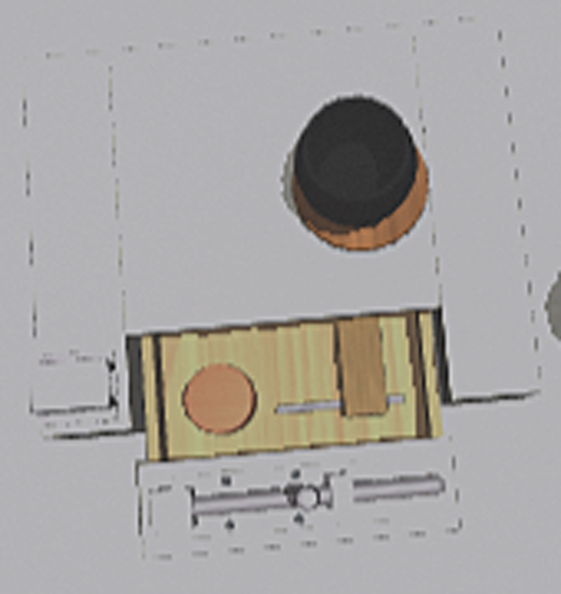

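Run:
```python
from h import *
f=lambda u,v,z:ray("top",220+u/3.3,130+v/3.3,z)
for n,u,v,z in[("knobtop",308,497,155),("BL",25,57,85),("BR",500,20,85),("FR",540,393,85),("FL",32,411,85),("deckFL",143,557,85),("deckFR",460,530,85),("deckBL",137,462,85),("deckBR",453,437,85),("keepmouthF",113,408,112),("keepmouthB",112,358,112),("keepFarF",33,411,112),("cup",355,150,175)]:print(n,f(u,v,z))
for t in("bolt_knob","keeper","drawer_front"):
  m=cams.cut_out(t,"top")
  if m:
    ys,xs=np.nonzero(m[0]["mask"]);print(t,m[0]["score"],xs.min(),xs.max(),ys.min(),ys.max())
print(R.from_rotvec(readout.read_state()["orientation"]).as_matrix().round(3))
```

```text
knobtop [498.1  -5.4 155. ]
BL [789.3 199.4  85. ]
BR [ 822.3 -127.9   85. ]
FR [ 566.2 -153.7   85. ]
FL [547.5 179.   85. ]
deckFL [456.2 101.6  85. ]
deckFR [ 477.5 -101.6   85. ]
deckBL [516.1 108.5  85. ]
deckBR [536.5 -96.8  85. ]
keepmouthF [549.5 120.9 112. ]
keepmouthB [581.2 123.2 112. ]
keepFarF [546.6 171.5 112. ]
cup [704.7 -29.1 175. ]
bolt_knob 0.84 278 353 274 285
keeper 0.69 228 253 237 255
drawer_front 0.58 262 358 224 298
[[ 0.     0.225  0.974]
 [-0.     0.974 -0.225]
 [-1.    -0.     0.   ]]
```

```bash
python3 -m jog '[[0.02,-0.03,0,0.1,0],[0.02,-0.03,0,0.1,0],[0.02,-0.03,0,0.1,0],[0.02,-0.03,0,0.03,0],[0.02,-0.03,0,0,0],[0.02,-0.03,0,0,0],[0.02,-0.03,0,0,0],[0.02,-0.03,0,0,0],[0.02,-0.03,0,0,0],[0.02,-0.03,0,0,0]]' 40
```

```text
t: 1.98
position: [349.5, 350.2, 404.5]
orientation: [-0.102, 1.571, 0.112]
wrist_force: [0.2, 0.1, -0.1]
finger_gap: 87.6
```

```bash
python3 -m jog '[[0.015,-0.036,0,0,0],[0.015,-0.036,0,0,0],[0.015,-0.036,0,0,0],[0.015,-0.036,0,0,0],[0.015,-0.036,0,0,0],[0.015,-0.036,0,0,0],[0.015,-0.036,0,0,0],[0.015,-0.036,0,0,0],[0.015,-0.036,0,0,0],[0.01,-0.025,0,0,0]]'
python3 - <<'E'
from h import *
s=readout.read_state();print(s["position"],R.from_rotvec(s["orientation"]).as_matrix().round(3).tolist(),s["t"])
w=cams.get_image("wrist");cv2.imwrite("pics/w1.png",w)
k=cams.get_calibration("wrist");print(k)
for t in("bolt_knob","keeper"):
    print(t,[(np.round(d["position"]).tolist(),round(d["score"],2)) for d in cams.search_frame(t,"wrist")[:2]])
E
```

```text
t: 2.82
position: [499.4, -19.4, 408.8]
orientation: [-0.097, 1.561, 0.114]
wrist_force: [0.2, -0.5, 0.2]
finger_gap: 87.9
[499.40028622 -19.39964439 408.79658156] [[0.007, -0.134, 0.991], [0.012, 0.991, 0.134], [-1.0, 0.011, 0.008]] 2.8167
{'fx': 296.6162211139674, 'fy': 296.6162211139674, 'cx': 315.9057816809751, 'cy': 199.4151993495148, 'xyz': array([424.76864398, -34.56835807, 388.99518105]), 'orientation': array([1.93780787, 2.20577509, 0.33335932])}
bolt_knob [([502.0, 2.0, 102.0], 0.64)]
keeper [([558.0, 148.0, 113.0], 0.61)]
```

View pics/w1.png

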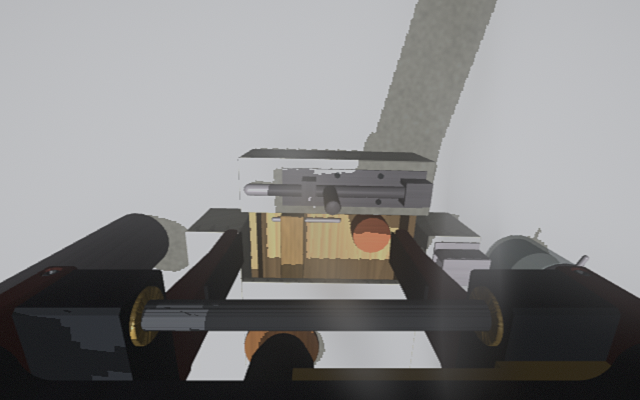

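The wrist view shows the knob top near (333,207), between the fingers, with the keeper at lower right (462,262). The drawer is clearly open.

Run:
```python
from h import *
print(ray("wrist",333,207,155),ray("wrist",331,190,99), readout.read_state()["position"])
```

```text
[496.9  -2.1 155. ] [ 4.97e+02 -4.00e-01  9.90e+01] [499.11093998 -17.96043277 408.48295492]
```

```bash
python3 -m jog '[[-0.002,0.014,0,-0.03,0],[0,0,-0.025,0,0],[0,0,-0.025,0,0],[0,0,0,0,0]]'
python3 - <<'E'
from h import *
s=readout.read_state();print(s["position"],R.from_rotvec(s["orientation"]).as_matrix().round(3).tolist(),s["t"])
E
```

```text
t: 3.3
position: [496.6, 1.5, 358.6]
orientation: [-0.071, 1.559, 0.095]
wrist_force: [-0.7, 0.2, -0.3]
finger_gap: 88.0
[496.60280876   1.53140984 358.58433588] [[0.009, -0.105, 0.994], [0.016, 0.994, 0.105], [-1.0, 0.015, 0.011]] 3.3
```

```bash
python3 -m jog '[[0,-0.007,-0.02,0,0],[0,0,-0.02,0,0],[0,0,-0.014,0,0],[0,0,0,0,0]]'
python3 - <<'E'
from h import *
s=readout.read_state();M=R.from_rotvec(s["orientation"]).as_matrix();print(s["position"],s["position"]+163*M[:,0],s["position"]+182*M[:,0],M.round(3).tolist())
w=cams.get_image("wrist");cv2.imwrite("pics/w2.png",w)
E
```

```text
t: 3.63
position: [496.5, 0.5, 305.6]
orientation: [-0.076, 1.558, 0.105]
wrist_force: [-0.6, 0.3, 0.8]
finger_gap: 87.6
[4.96452633e+02 4.55532394e-01 3.05582486e+02] [498.09074619   3.55896946 142.62026581] [498.28169187   3.92071979 123.62466957] [[0.01, -0.115, 0.993], [0.019, 0.993, 0.115], [-1.0, 0.018, 0.012]]
```

View pics/w2.png

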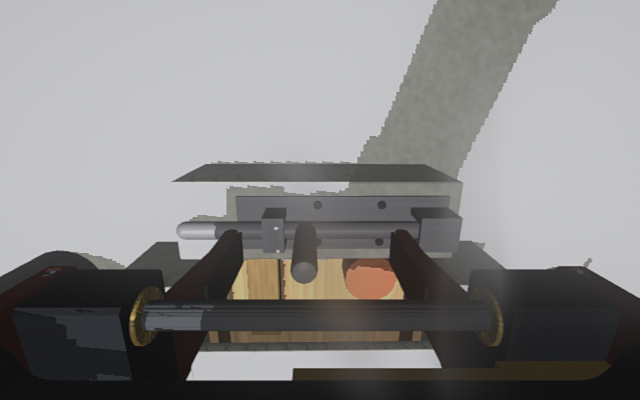

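```bash
python3 -c "
from h import *
print(ray('wrist',304,270,155))"; python3 -m jog '[[0,-0.007,-0.004,0,0],[0,0,0,0,0.3],[0,0,0,0,0.5]]' 40
```

```text
[498.1  -3.5 155. ]
t: 3.93
position: [498.1, -5.4, 305.8]
orientation: [-0.077, 1.552, 0.108]
wrist_force: [-0.0, -0.5, 0.7]
finger_gap: 77.6
```

```bash
python3 -m jog '[[-0.001,-0.001,-0.004,0,0.8],[0,0,0,0,1],[0,0,0,0,1],[0,0,0,0,1],[0,0,0,0,1],[0,0,0,0,1],[0,0,0,0,1],[0,0,0,0,1]]' 40
```

```text
t: 4.6
position: [497.8, -6.7, 304.0]
orientation: [-0.075, 1.548, 0.108]
wrist_force: [0.1, -0.1, -0.3]
finger_gap: 24.5
```

```bash
python3 -m jog '[[0,0,0,0,1],[0,0,0,0,1],[0,0,0,0,1],[0,0,0,0,1]]' 40
```

```text
t: 4.93
position: [497.8, -6.5, 304.0]
orientation: [-0.076, 1.548, 0.109]
wrist_force: [-0.7, 0.3, 0.9]
finger_gap: 13.7
```

```bash
python3 -m jog '[[0.005,0.0005,0,0,1],[0.01,0.001,0,0,1],[0.01,0.001,0,0,1],[0.01,0.001,0,0,1],[0.01,0.001,0,0,1],[0.01,0.001,0,0,1],[0.01,0.001,0,0,1],[0,0,0,0,1]]'
```

```text
t: 5.6
position: [566.0, 0.8, 304.0]
orientation: [-0.077, 1.555, 0.111]
wrist_force: [0.8, 1.2, 3.0]
finger_gap: 13.6
```

```bash
for i in 1; do python3 -m jog '[[0.005,0.0005,0,0,1],[0.004,0.0004,0,0,1],[0,0,0,0,1]]'; done; python3 -m jog '[[0.002,0.0002,0,0,1],[0.002,0.0002,0,0,1]]';python3 -m jog '[[0.002,0.0002,0,0,1],[0.002,0.0002,0,0,1]]'
```

```text
t: 5.85
position: [576.5, 1.9, 304.0]
orientation: [-0.077, 1.555, 0.111]
wrist_force: [-1.5, 0.3, 4.3]
finger_gap: 13.1
t: 6.02
position: [579.9, 2.2, 303.9]
orientation: [-0.077, 1.558, 0.111]
wrist_force: [-5.6, 1.2, 7.9]
finger_gap: 13.2
t: 6.18
position: [582.2, 2.3, 303.9]
orientation: [-0.076, 1.563, 0.112]
wrist_force: [-6.9, 1.7, 8.4]
finger_gap: 13.5
```

```bash
python3 -m jog '[[0.002,0.0002,0,0,1],[0,0,0,0,1],[0,0,0,0,1]]'
python3 - <<'E'
from h import *
b=cams.get_image("top")[130:310,220:390]
b=cv2.resize(b,None,fx=3.3,fy=3.3,interpolation=cv2.INTER_CUBIC)
cv2.imwrite("pics/d.png",np.clip(b*1.5,0,255).astype(np.uint8))
print(readout.read_state()["wrist_force"],readout.read_state()["position"])
E
```

```text
t: 6.43
position: [582.8, 2.3, 303.9]
orientation: [-0.076, 1.566, 0.112]
wrist_force: [-1.9, 1.3, 1.3]
finger_gap: 13.6
[-2.1379779   0.56268353  3.18927231] [582.82763378   2.2727487  303.95305924]
```

View pics/d.png

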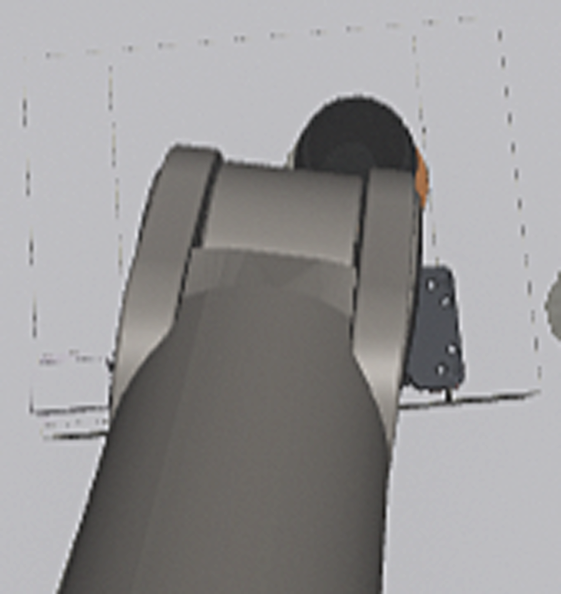

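```bash
python3 -m jog '[[-0.0000,0.005,0,0,1],[-0.0003,0.008,0,0,1],[-0.0003,0.006,0,0,1],[0.001,0,0,0,1]]'; python3 -m jog '[[0.0005,0.002,0,0,1],[0.0005,0.002,0,0,1]]'; python3 -m jog '[[0.0005,0.002,0,0,1],[0.0005,0.002,0,0,1]]'
```

```text
t: 6.82
position: [581.8, 18.4, 303.9]
orientation: [-0.076, 1.569, 0.105]
wrist_force: [-5.9, 1.5, 7.9]
finger_gap: 13.3
t: 6.98
position: [581.8, 21.9, 303.9]
orientation: [-0.077, 1.572, 0.104]
wrist_force: [-6.1, -3.5, 5.7]
finger_gap: 13.1
t: 7.15
position: [582.0, 25.0, 303.9]
orientation: [-0.077, 1.574, 0.102]
wrist_force: [-5.4, -3.7, 5.9]
finger_gap: 13.4
```

```bash
for i in 1; do python3 -m jog '[[0.0002,0.002,0,0,1],[0.0002,0.002,0,0,1]]'; python3 -m jog '[[0.0002,0.002,0,0,1],[0.0002,0.002,0,0,1]]'; python3 -m jog '[[0.0002,0.002,0,0,1],[0.0002,0.002,0,0,1]]'; done
```

```text
t: 7.32
position: [581.8, 28.1, 303.9]
orientation: [-0.076, 1.576, 0.099]
wrist_force: [-4.9, -3.0, 3.9]
finger_gap: 13.4
t: 7.48
position: [581.7, 31.4, 303.9]
orientation: [-0.076, 1.578, 0.097]
wrist_force: [-4.6, -2.3, 6.0]
finger_gap: 13.3
t: 7.65
position: [581.6, 34.9, 303.9]
orientation: [-0.076, 1.579, 0.095]
wrist_force: [-4.3, -2.5, 4.9]
finger_gap: 13.5
```

```bash
python3 -m jog '[[0,0.0015,0,0,1],[0,0.0015,0,0,1]]'; python3 -m jog '[[0,0.0015,0,0,1],[0,0.0015,0,0,1]]'; python3 -m jog '[[0,0.0015,0,0,1]]'; python3 -m jog '[[0,0.0015,0,0,1]]'
```

```text
t: 7.82
position: [581.4, 37.6, 303.9]
orientation: [-0.076, 1.58, 0.094]
wrist_force: [-3.1, -2.9, 3.7]
finger_gap: 13.2
t: 7.98
position: [581.2, 40.5, 303.9]
orientation: [-0.076, 1.58, 0.093]
wrist_force: [-4.0, -3.1, 4.3]
finger_gap: 13.3
t: 8.07
position: [581.1, 42.1, 303.9]
orientation: [-0.076, 1.581, 0.093]
wrist_force: [-3.3, -2.9, 4.4]
finger_gap: 13.3
t: 8.15
position: [581.0, 43.6, 303.9]
orientation: [-0.076, 1.581, 0.093]
wrist_force: [-4.4, -3.9, 5.0]
finger_gap: 13.1
```

```bash
python3 -m jog '[[0,0.0012,0,0,1]]'; python3 -m jog '[[0,0.0012,0,0,1]]'
```

```text
t: 8.23
position: [580.9, 45.0, 303.9]
orientation: [-0.076, 1.581, 0.093]
wrist_force: [-4.1, -2.5, 5.1]
finger_gap: 13.5
t: 8.32
position: [580.8, 46.3, 303.9]
orientation: [-0.076, 1.581, 0.093]
wrist_force: [-4.5, -3.8, 4.5]
finger_gap: 13.3
```

```bash
python3 -m jog '[[0,0.0012,0,0,1]]'; python3 -m jog '[[0,0.0012,0,0,1]]'; python3 -m jog '[[0,0.0012,0,0,1]]'
```

```text
t: 8.4
position: [580.7, 47.6, 303.9]
orientation: [-0.076, 1.582, 0.093]
wrist_force: [-3.0, -2.7, 4.7]
finger_gap: 13.0
t: 8.48
position: [580.6, 48.9, 303.9]
orientation: [-0.076, 1.582, 0.093]
wrist_force: [-4.5, -3.6, 4.9]
finger_gap: 13.1
t: 8.57
position: [580.5, 50.2, 303.9]
orientation: [-0.076, 1.582, 0.093]
wrist_force: [-3.4, -4.0, 4.8]
finger_gap: 13.2
```

```bash
python3 -m jog '[[0,0.0012,0,0,1]]'; python3 -m jog '[[0,0.0012,0,0,1]]'; python3 -m jog '[[0,0.0012,0,0,1]]'
```

```text
t: 8.65
position: [580.5, 51.5, 303.9]
orientation: [-0.076, 1.583, 0.093]
wrist_force: [-4.5, -3.2, 4.6]
finger_gap: 13.5
t: 8.73
position: [580.3, 52.8, 303.9]
orientation: [-0.076, 1.583, 0.093]
wrist_force: [-3.5, -3.4, 4.6]
finger_gap: 13.5
t: 8.82
position: [580.3, 54.1, 303.9]
orientation: [-0.076, 1.583, 0.093]
wrist_force: [-5.4, -2.9, 5.1]
finger_gap: 13.1
```

```bash
python3 -m jog '[[0,0.0012,0,0,1]]'; python3 -m jog '[[0,0.0012,0,0,1]]'; python3 -m jog '[[0,0.0012,0,0,1]]'
```

```text
t: 8.9
position: [580.2, 55.4, 303.9]
orientation: [-0.076, 1.584, 0.093]
wrist_force: [-3.9, -2.0, 4.0]
finger_gap: 13.4
t: 8.98
position: [580.1, 56.2, 303.9]
orientation: [-0.077, 1.584, 0.092]
wrist_force: [-4.3, -6.9, 4.3]
finger_gap: 13.7
t: 9.07
position: [580.1, 56.6, 303.9]
orientation: [-0.077, 1.584, 0.09]
wrist_force: [-3.7, -7.3, 4.1]
finger_gap: 13.7
```

```bash
python3 -m jog '[[0,0.0012,0,0,1]]'; python3 -m jog '[[0,0.0012,0,0,1]]'; python3 -m jog '[[0,0.0012,0,0,1]]'
```

```text
t: 9.15
position: [580.1, 56.8, 303.9]
orientation: [-0.078, 1.584, 0.088]
wrist_force: [-3.6, -6.6, 5.1]
finger_gap: 13.4
t: 9.23
position: [580.1, 57.0, 303.9]
orientation: [-0.078, 1.584, 0.086]
wrist_force: [-2.4, -6.3, 3.5]
finger_gap: 13.3
t: 9.32
position: [580.1, 57.2, 303.9]
orientation: [-0.078, 1.584, 0.084]
wrist_force: [-3.2, -6.7, 3.9]
finger_gap: 13.7
```

Solid contact: progress has stopped and the y force has doubled. I'll press a bit more firmly.

```bash
python3 -m jog '[[0,0.002,0,0,1],[0,0.002,0,0,1]]'; python3 -m jog '[[0,0.002,0,0,1]]'; python3 -m jog '[[0,0,0,0,1],[0,0,0,0,1]]'
```

```text
t: 9.48
position: [580.1, 58.0, 303.9]
orientation: [-0.078, 1.584, 0.078]
wrist_force: [-4.0, -8.0, 5.2]
finger_gap: 12.8
t: 9.57
position: [580.1, 58.3, 303.9]
orientation: [-0.078, 1.585, 0.075]
wrist_force: [-3.5, -7.5, 3.5]
finger_gap: 13.0
t: 9.73
position: [580.1, 58.1, 303.9]
orientation: [-0.077, 1.585, 0.074]
wrist_force: [-3.5, -2.6, 3.9]
finger_gap: 13.4
```

```bash
python3 -m jog '[[0,0,0,0,0.7],[0,0,0,0,0.6],[0,0,0,0,0.4],[0,0,0,0,0.4],[0,0,0.015,0,0.4],[0,0,0.025,0,0.4],[0,0,0.03,0,0.4],[0,0,0.03,0,0.4]]'; python3 -m jog '[[-0.01,0.035,0,0,0.4],[-0.01,0.035,0,0,0.4],[-0.01,0.035,0,0,0.4],[-0.01,0.035,0,0,0.4],[-0.01,0.035,0,0,0.4],[-0.01,0.035,0,0,0.4],[-0.01,0.035,0,0,0.4],[-0.01,0.035,0,0,0.4],[-0.01,0.035,0,0,0.4],[0,0,0,0,0.4]]'
python3 - <<'E'
from h import *
b=cams.get_image("top")[130:310,220:390];a=cams.get_image("scene")[120:240,230:400]
f=lambda b:cv2.resize(b,None,fx=3.3,fy=3.3,interpolation=cv2.INTER_CUBIC)
cv2.imwrite("pics/e.png",np.clip(f(b)*1.5,0,255).astype(np.uint8));cv2.imwrite("pics/f.png",f(a))
for c in("top","scene"):
  for t in("mate_cup","flask","sugar_jar"):
    print(c,t,[(np.round(d["position"]).tolist(),round(d["score"],2)) for d in cams.search_frame(t,c)[:1]])
E
```

```text
t: 10.4
position: [578.5, 64.2, 399.1]
orientation: [-0.08, 1.595, 0.081]
wrist_force: [0.1, -0.2, -0.4]
finger_gap: 52.8
t: 11.23
position: [482.4, 394.1, 409.2]
orientation: [-0.068, 1.578, 0.087]
wrist_force: [-2.1, 0.5, -0.1]
finger_gap: 52.7
top mate_cup [([715.0, -29.0, 134.0], 0.66)]
top flask [([618.0, -227.0, 211.0], 0.57)]
top sugar_jar [([593.0, 272.0, 91.0], 0.86)]
scene mate_cup [([732.0, -31.0, 151.0], 0.93)]
scene flask [([660.0, -241.0, 147.0], 0.61)]
scene sugar_jar [([620.0, 273.0, 77.0], 0.62)]
```

View pics/e.png

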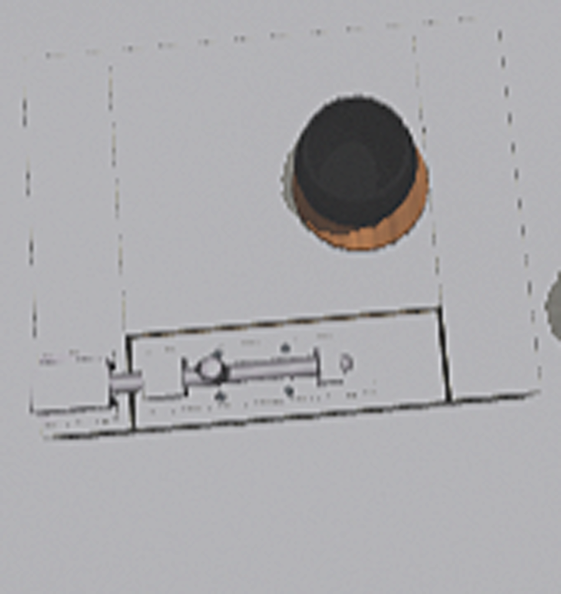

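View pics/f.png

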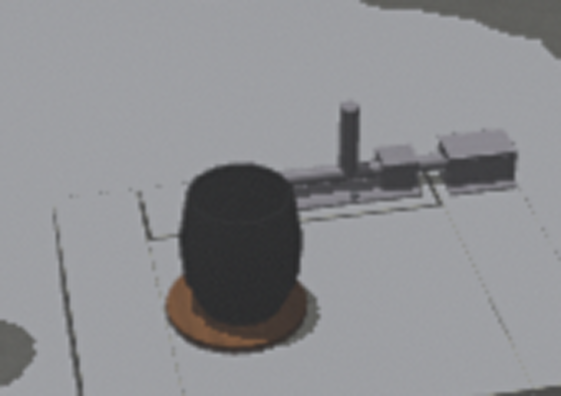

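The picture shows the drawer front flush with the blocks and the rod entering the keeper mouth at crop (111,382). The cup, flask and jar are in place. I'll check the depth, then hand in.

Run:
```python
from h import *
k=ray("top",220+211/3.3,130+368/3.3,155);m=ray("top",220+111/3.3,130+382/3.3,112)
print(k,m,"depth",95-np.linalg.norm((m-k)[:2]),readout.read_state()["t"])
robot.sign_off()
```

```text
[572.9  55.  155. ] [565.9 123.  112. ] depth 26.640655357149598 11.6333
the job is handed in; nothing more can be done
```

I pushed the drawer shut while gripping the bolt's knob, then slid the bolt into the keeper until it came up solid. I handed the job in at about 11.6 s of the 48 s allowed; no verdict was reported.

- **Bolt:** it stopped advancing after about 54 mm of travel. The sideways force rose from about 3 N to 7–8 N, of which about 5 N is on the keeper's end. Forces read between moves never came near 25 N.
- **Insertion depth:** the final picture puts the tip about 27 mm inside the keeper, against about 30 mm from the travel. Both are well past the 14.5 mm needed.
- **Drawer:** the last picture shows its front flush with the side blocks, held by the bolt after release. I judged that by eye and did not measure the remaining gap. The robot is clear of everything.
- **Cup, flask and jar:** their positions at the end match the start to within about 5 mm, roughly the detector's accuracy. I did not measure the coaster, but it looks unmoved in the pictures.

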